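Empty the reject tray and hang it up

TASK

Gather all the jars standing on the bench onto the dark metal tray, then carry the loaded tray level to whichever blue crate has no lid, hold it low over that crate and tip it so that all the jars slide off its open front into the crate. Finish by hanging the empty tray by its hook over the horizontal rail, and leave the lid, the sanitiser bottle and the label reel undisturbed.

Things in the scene. Friction and masses are not known exactly. Their poses are not given: they have to be found in the camera images.
- tray: loose dark grey metal tray, 150 (x) x 160 mm (y), 350 g, floor 3 mm thick, polished (jars begin to slide at about 20 degrees of tilt), side walls 35 mm high and 3 mm thick, no wall at the front (-x edge), back wall (+x edge) 40 mm high. From the middle of the back wall rises the hook, which is also the handle. Origin at the centre of the underside, z up
- tray_hook (a point): in the middle of the tray's hook, at (89, 0, 84) mm in the tray's frame: where the rail's axis lies once hung. The hook is a channel open downwards, 90 mm wide along y, 36 mm thick outside (x 71 to 107 mm), 28 mm inside, walls 4 mm, top at z 95 mm, free rear flap down to z 60 mm. Pinch it front to back from above
- tray_lip (a point): middle of the tray's open front edge, at (-75, 0, 3) mm in the tray's frame
- jar1: sealed jar of nuts: round body 60 mm across and 36 mm high, brown with nuts,, white cap 34 mm across and 22 mm high on top (58 mm in all), about 90 g; origin in the middle of the 60 mm body, 18 mm above its underside, z axis towards the cap; None if absent. At the start it stands on the bench
- jar2: sealed jar of nuts: round body 60 mm across and 36 mm high, brown with nuts,, white cap 34 mm across and 22 mm high on top (58 mm in all), about 90 g; origin in the middle of the 60 mm body, 18 mm above its underside, z axis towards the cap; None if absent. At the start it stands on the bench
- jar3: sealed jar of nuts: round body 60 mm across and 36 mm high, brown with nuts,, white cap 34 mm across and 22 mm high on top (58 mm in all), about 90 g; origin in the middle of the 60 mm body, 18 mm above its underside, z axis towards the cap; None if absent. At the start it stands on the bench
- jar4: sealed jar of nuts: round body 60 mm across and 36 mm high, brown with nuts,, white cap 34 mm across and 22 mm high on top (58 mm in all), about 90 g; origin in the middle of the 60 mm body, 18 mm above its underside, z axis towards the cap; None if absent. At the start it stands on the bench
- jar5: sealed jar of nuts: round body 60 mm across and 36 mm high, brown with nuts,, white cap 34 mm across and 22 mm high on top (58 mm in all), about 90 g; origin in the middle of the 60 mm body, 18 mm above its underside, z axis towards the cap; None if absent. At the start it stands on the bench
- crate_a: fixed blue open-topped crate, 200 (x) x 210 (y) x 110 mm high outside, walls and floor 6 mm; origin at the centre of its underside. One of crate_a and crate_b is closed with a flat lid, the other is open
- crate_b: fixed blue open-topped crate, 200 (x) x 210 (y) x 110 mm high outside, walls and floor 6 mm; origin at the centre of its underside. One of crate_a and crate_b is closed with a flat lid, the other is open
- lid_a: flat blue loose lid, 206 x 216 x 8 mm (three low ribs on top), lying on crate_a when that crate is closed; origin at the centre of its underside, 110 mm above the bench; None if that crate is open
- lid_b: flat blue loose lid, 206 x 216 x 8 mm (three low ribs on top), lying on crate_b when that crate is closed; origin at the centre of its underside, 110 mm above the bench; None if that crate is open
- rail_mid (a point): middle of the axis of a fixed horizontal steel bar, 14 mm thick, 240 mm above the bench; the bar runs 280 mm along this frame's y axis between two 18 mm posts on 70 mm round feet
- sanitiser: bystander: loose white bottle, 66 mm across and 190 mm high, origin at the centre of its underside
- label_reel: bystander: loose paper label reel, ring 110 mm across and 45 mm high lying flat, origin at the centre of its underside
- stop_box: bystander: fixed yellow emergency-stop box, 80 x 80 x 60 mm with a red button to 95 mm high, origin at the centre of its underside
Things that resemble listed ones, but are neither listed nor needed, are in the scene too. Of the things shaped like the tray, the grey one is meant.

How it is judged:
By the outcome, as a careful person would: the job done as asked, in the order asked, and still so for the second after the job is handed in, with the robot touching nothing.
Of jar1, jar2, jar3, jar4, jar5 only 3 to 4 are there at a start; the rules pass over those that are not, and their reading is None.
Of lid_a, lid_b only 1 to 1 are there at a start; the rules pass over those that are not, and their reading is None.
At some moment in a run one of jar1, jar2, jar3, jar4, jar5 may be knocked a few centimetres aside while the robot is not near it.
It also fails if it takes over 208 s, if anything falls off the work surface, if the arm or the gripper's body presses on something with over 40 N, if the wrist force passes 120 N, or if a joint passes its speed limit or range.

ROBOT

A 6-joint arm with a two-finger parallel gripper is mounted at the origin on the work surface. World frame = base frame: x ahead of the robot, y to its left, z up, the work surface at z = 0. Lengths are in mm, angles in rad, forces in N, time in s.
With the tool pointing down it reaches from about 350 to 975 mm from the base axis. Payload 17.4 kg.
Tool frame: the origin (TCP) lies at the very end of the fingers, on their centre line; the grasp point (between the pads) lies 19 mm behind it (env.grasp_offset is the distance from the TCP to the grasp point, in mm); z points along the fingers, y is the line along which they close (so a half turn about z gives the same grasp; the last joint's range is limited). The gripper opens to 85 mm and grips with 20 to 120 N. Pads are 22 mm wide; open, the fingers measure 114 mm over their backs; the gripper's body (76 mm by 85 mm) begins 54 mm behind the grasp point. The pads swing forward as they close: fully open they stand 13 mm farther back than shut.
Start: joints at [1.302, 0.116, 1.442, -0, 1.584, -0.038], TCP at [154.418, 657.105, 231.303] pointing down, gripper open.
Joint ranges: [-2.83, 2.83], [-0.83, 2.19], [0.07, 2.5], [-1.14, 4.28], [0.01, 3], [-2.97, 2.97]. Speed limits (rad/s): [1.89, 1.89, 2.22, 3.14, 3.14, 3.14].

INTERFACE

Orientations are given as a unit quaternion [w, x, y, z].
In Python, from rig import observe, imaging, close_job, env gives the robot as it stands.
- The arm moves only by the shell command python3 -m jog 'ROWS'. ROWS is JSON, a list of rows, each a list of 3 entries, a list of its own where there are three numbers: the turn, a rotation vector about the tool's x, y, z normalised to -1 to 1, where 1 is 8 degrees, then the shift along the tool's x, y, z normalised to -1 to 1, where 1 is 0.15 m, then the opening, from -1 (shut) to 1 (fully open). In form: [[[rx, ry, rz], [tx, ty, tz], hand], ...]. A call has 1 to 12 rows; each row shifts and turns the commanded pose from where the row before left it, along the tool's axes as they then stand; what a row does not reach is not made up. A row lasts 1/10 s, in which the tool goes at most 50 mm and 8.59 degrees, less where a joint would pass 70% of its speed; a pose out of reach is approached as far as the arm can. A call with a number of a shift or a turn outside -1 to 1 is refused whole. A call with a gripper value outside its range is refused whole. The fingers move at their own pace and stop on an object; the grip force is fixed at half the most. Time passes only in rows, so rows that do not move let the fingers close. It gives the time, the measured TCP pose, the force, the opening and the grip force at its end, in the units of the state.
- observe(): the state, without advancing time (a new reading comes with each control period).
- imaging.get_image(name): name is "side" or "top"; returns the picture (400x640x3 uint8, red, green, blue); there is no depth.
- imaging.camera_params(name): a dict with "fx", "fy", "cx", "cy" (pixels), "k1" (the pictures are not rectified: a ray, as slopes to the right and down, at radius r is drawn at 1 + k1 r^2 times it, then the intrinsics apply), "cam_to_world" (4x4, takes a point from camera to world coordinates). Camera axes: x right, y down, z forward; pixel columns grow to the right and rows downward; lengths in mm; the calibration is good to about 2 mm. A picture is of the moment at which its call begins. camera_params takes no time and is no camera call.
- close_job(): hands the job in; it is judged then, once.
The state is a dict: "time_s": time; "joint_pos": joint angles; "dq": joint speeds; "joint_torque": joint torques, N m; "position": TCP position; "orientation": TCP orientation; "force": force on the tool from outside, world axes, zero at the start; "wrist_torque": the same for the moment, N m; "width": finger opening in mm; "finger_force": force on a finger pad.
Only numpy, scipy, OpenCV 4.12 (cv2) and the standard library are available. Lean on these libraries where they do the work, as an engineer would, in place of code of your own. Each camera call takes 0.05 s, during which the arm holds its last target. There are 200 camera calls.

## Working session

There is one attempt and no reset: what is moved stays moved. The work goes in short steps, Python scripts to look and compute and a shell command to move; the robot and the scene stay as the last step left them, time stands still between calls to the robot, and variables do not carry over. Pictures are saved under pics/ and viewed, at most 14 in all, crops included, and the job is handed in when it is done.

```bash
ls; mkdir -p pics; python3 - <<'E'
from rig import observe, imaging, close_job, env
import cv2, numpy as np
np.set_printoptions(precision=4,suppress=True)
for n in ("side","top"):
    im=imaging.get_image(n); cv2.imwrite(f"pics/{n}0.png",im[:,:,::-1]); p=imaging.camera_params(n)
    print(n,{k:v for k,v in p.items() if k!="cam_to_world"}); print(np.array(p["cam_to_world"]))
print(observe()); print(env.grasp_offset)
E
```

```text
pics
side {'fx': 394.0625883049546, 'fy': 394.0625883049546, 'cx': 321.28613129118696, 'cy': 195.4668537936794, 'k1': -0.051174236528308846}
[[   0.7621   -0.4318    0.4824 -151.5211]
 [  -0.6473   -0.4951    0.5795 -915.7197]
 [  -0.0114   -0.7539   -0.6569 1117.5395]
 [   0.        0.        0.        1.    ]]
top {'fx': 370.9250006783571, 'fy': 370.9250006783571, 'cx': 323.8705704562594, 'cy': 201.39570608694282, 'k1': -0.031905002231227025}
[[   0.0986   -0.9693    0.2252  329.3952]
 [  -0.9951   -0.0966    0.0199  -75.1938]
 [   0.0025   -0.2261   -0.9741 1206.6267]
 [   0.        0.        0.        1.    ]]
{'time_s': 0.1, 'joint_pos': array([ 1.3022,  0.1164,  1.4422,  0.    ,  1.584 , -0.0378]), 'dq': array([-0.0004, -0.0005, -0.0006,  0.0002,  0.0013, -0.0011]), 'joint_torque': array([  0.0018, -73.3655, -63.3801,   0.0001,   0.0052,   0.    ]), 'position': array([154.3406, 656.9375, 230.6548]), 'orientation': array([-0.0001,  0.1151,  0.9934, -0.0005]), 'force': array([0.4364, 0.3452, 0.3206]), 'wrist_torque': array([-0.0133, -0.0083,  0.0075]), 'finger_force': 0.0, 'width': 85.77918499202647}
18.700000000000003
```

View pics/side0.png

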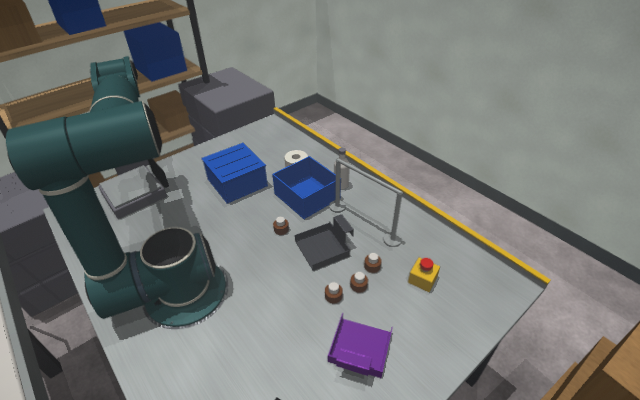

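View pics/top0.png

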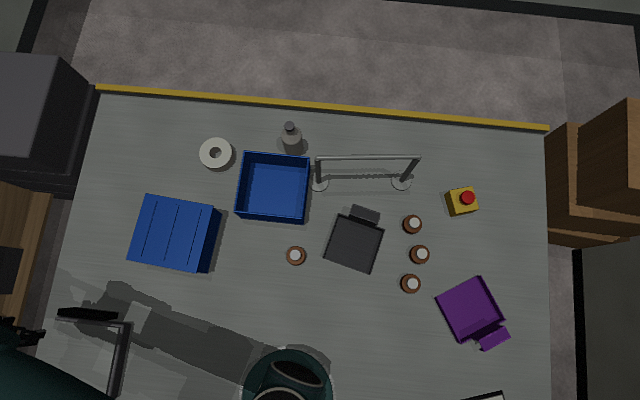

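The top view shows four jars at about (412,224), (420,254), (411,283) and (296,255). The grey tray is at (355,240) with its hook at (364,214), and a purple look-alike sits at (470,308). The open crate is at (273,187) and the lidded one at (175,232). The rail runs (317,160)–(420,157), with a faint second line at (350,177) that is probably its shadow. I'll enlarge both views.

```bash
python3 - <<'E'
import cv2
a=cv2.imread('pics/top0.png')[140:320,220:460]; cv2.imwrite('pics/topc.png',cv2.resize(a,None,fx=3.3,fy=3.3,interpolation=cv2.INTER_CUBIC))
a=cv2.imread('pics/side0.png')[140:310,250:450]; cv2.imwrite('pics/sidec.png',cv2.resize(a,None,fx=3.5,fy=3.5,interpolation=cv2.INTER_CUBIC))
E
```

```text
(no output)
```

View pics/topc.png

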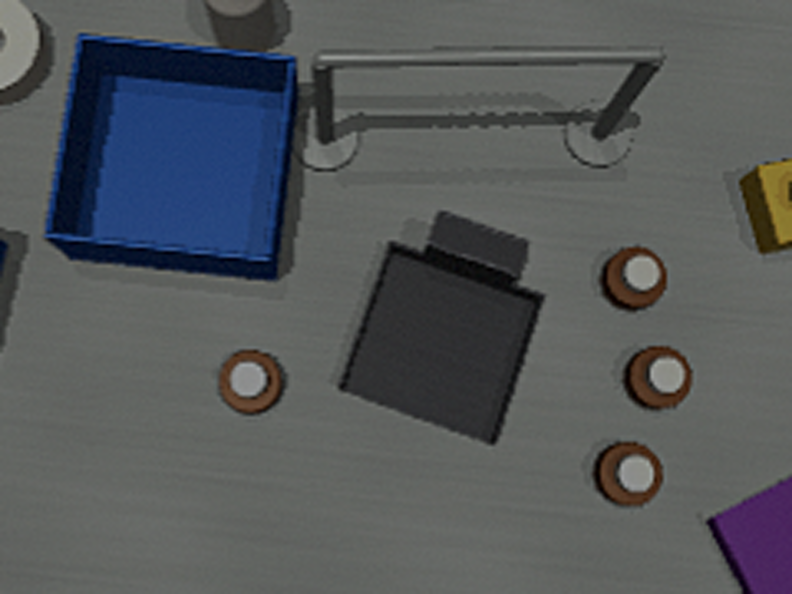

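View pics/sidec.png

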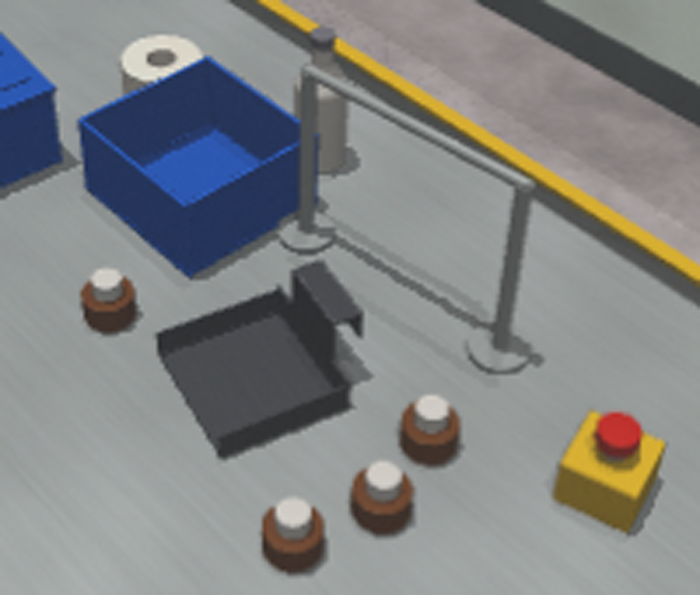

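The crops confirm it. In the top crop, the grey tray's front corners are (341,389) and (494,443), and its hook quad is (443,211), (528,238), (520,279), (428,246). The rail ends are (318,60) and (660,56). The open crate's rim runs (80,36), (297,57), (276,264), (48,237). The candidate trays are grey (355,240) and purple (470,308), so I take the grey one.

```bash
cat > h.py <<'E'
import numpy as np, cv2
from rig import observe, imaging, env
from scipy.spatial.transform import Rotation as R
np.set_printoptions(precision=3,suppress=True)
def cam(n):
    p=imaging.camera_params(n); T=np.array(p["cam_to_world"])
    return np.array([[p["fx"],0,p["cx"]],[0,p["fy"],p["cy"]],[0,0,1]]),np.array([p["k1"],0,0,0]),T
def ray(n,u,v):
    K,d,T=cam(n); s=cv2.undistortPoints(np.array([[[u,v]]],float),K,d)[0,0]
    r=T[:3,:3]@np.array([s[0],s[1],1]); return T[:3,3],r/np.linalg.norm(r)
def onz(n,u,v,z):
    o,r=ray(n,u,v); return o+r*(z-o[2])/r[2]
def tri(a,b):
    (o1,r1),(o2,r2)=ray("top",*a),ray("side",*b)
    t=np.linalg.lstsq(np.c_[r1,-r2],o2-o1,rcond=None)[0]
    p,q=o1+t[0]*r1,o2+t[1]*r2; return (p+q)/2,np.linalg.norm(p-q)
def proj(n,P):
    K,d,T=cam(n); W=np.linalg.inv(T)
    return cv2.projectPoints(np.array(P,float).reshape(-1,1,3),cv2.Rodrigues(W[:3,:3])[0],W[:3,3],K,d)[0][:,0]
def rot():
    q=observe()["orientation"]; return R.from_quat([q[1],q[2],q[3],q[0]])
def goto(pos,yc=None,M=None):
    """print turn (deg, tool axes) and shift (m, in current tool axes) to reach TCP pos"""
    s=observe(); r=rot(); d=r.inv().apply(np.array(pos)-s["position"])
    print("shift tool /150:",d/150,"n rows50:",np.linalg.norm(d)/50)
    if M is not None:
        v=(r.inv()*R.from_matrix(M)).as_rotvec(degrees=True); print("turn deg",v,"/8",v/8)
E
python3 - <<'E'
from h import *
c=lambda u,v:((u+.5)/3.3-.5+220,(v+.5)/3.3-.5+140)
s=lambda u,v:((u+.5)/3.5-.5+250,(v+.5)/3.5-.5+140)
D=dict(j1=((642,273),(432,407)),j2=((668,376),(384,474)),j3=((635,474),(294,514)),j4=((248,379),(107,279)),
hkRL=((443,211),(319,261)),hkRR=((528,238),(362,318)),hkFL=((428,246),(293,271)),hkFR=((520,279),(335,327)),
frontL=((341,388),(158,337)),frontR=((494,443),(220,440)),
railL=((318,60),(308,70)),railR=((660,56),(530,186)),
cBL=((80,36),(207,58)),cBR=((297,57),(318,138)),cFR=((276,264),(188,205)),cFL=((48,237),(80,122)))
for k,(a,b) in D.items(): print(k,*tri(c(*a),s(*b)))
for k,p in dict(fL=(341,389),fR=(494,443)).items(): print(k,onz("top",*c(*p),3), onz("top",*c(*p),35))
for k,p in dict(bL=(390,243),bR=(543,295)).items(): print(k,onz("top",*c(*p),40))
E
```

```text
j1 [ 556.509 -341.97    55.299] 0.6571090302920496
j2 [ 461.019 -370.545   57.014] 1.3731348858558046
j3 [ 368.574 -345.459   50.923] 1.8471971347526865
j4 [419.838  20.991  52.877] 0.8797507140105595
hkRL [ 586.847 -143.977   95.423] 3.833412480514189
hkRR [ 572.043 -226.307   82.457] 3.5284301918719003
hkFL [ 555.143 -134.249   92.668] 1.1164848376224057
hkFR [ 533.6   -221.941   90.825] 2.5465442496645
frontL [422.    -66.364  28.876] 0.8258720099646605
frontR [ 385.056 -216.18    25.014] 1.1297411043781969
railL [674.836 -22.032 237.314] 1.5492352251681385
railR [ 707.922 -307.695  237.289] 3.118684660141807
cBL [722.086 214.882 105.152] 1.5988910838897896
cBR [722.273   6.725 101.403] 2.6217363463911045
cFR [521.022   2.145 115.181] 2.4910203456683457
cFL [526.152 215.518 102.962] 0.22566773913260532
fL [422.704 -66.055   3.   ] [420.223 -66.298  35.   ]
fR [ 385.596 -218.51     3.   ] [ 384.102 -214.7     35.   ]
bL [564.605 -99.748  40.   ]
bR [ 528.345 -251.042   40.   ]
```

```bash
cat >> h.py <<'E'
C=np.array([475,-158.5]); YAW=np.radians(-13.4)
X=np.array([np.cos(YAW),np.sin(YAW)]); Y=np.array([-X[1],X[0]])
slot=lambda a,b:C+a*X+b*Y
def legs(pts):
    r=rot(); p=observe()["position"]
    for q in pts:
        q=np.array(q,float); print(q,"tool/150:",r.inv().apply(q-p)/150,"rows",np.ceil(np.linalg.norm(q-p)/48)); p=q
E
python3 - <<'E'
from h import *
c=lambda u,v:((u+.5)/3.3-.5+220,(v+.5)/3.3-.5+140)
s=lambda u,v:((u+.5)/3.5-.5+250,(v+.5)/3.5-.5+140)
for a,b in (((642,273),(432,407)),((668,376),(384,474)),((635,474),(294,514)),((248,379),(107,279))): print(onz("top",*c(*a),58)[:2],onz("side",*s(*b),58)[:2])
print("hook",onz("top",*c(479.75,243.5),95),C+89*X)
print(rot().as_matrix())
J=[419,21]
legs([[419,21,120],[419,21,39],[419,21,120],[*slot(34,37),120],[*slot(34,37),44]])
E
```

```text
[ 555.69 -341.16] [ 555.038 -343.544]
[ 460.316 -369.907] [ 461.111 -371.318]
[ 367.549 -343.31 ] [ 365.969 -349.634]
[419.056  20.781] [417.473  16.275]
hook [ 561.269 -181.354   95.   ] [ 561.577 -179.126]
[[-0.973  0.229 -0.   ]
 [ 0.229  0.973 -0.001]
 [ 0.    -0.001 -1.   ]]
[419.  21. 120.] tool/150: [-2.687 -3.723  0.741] rows 15.0
[419.  21.  39.] tool/150: [-0.     0.001  0.54 ] rows 2.0
[419.  21. 120.] tool/150: [ 0.    -0.001 -0.54 ] rows 2.0
[ 516.649 -130.387  120.   ] tool/150: [-0.865 -0.834  0.001] rows 4.0
[ 516.649 -130.387   44.   ] tool/150: [-0.     0.001  0.507] rows 2.0
```

```bash
python3 -m jog '[[[0,0,0],[-0.15,-0.21,0.02],1],[[0,0,0],[-0.15,-0.21,0.02],1],[[0,0,0],[-0.15,-0.21,0.02],1],[[0,0,0],[-0.15,-0.21,0.02],1],[[0,0,0],[-0.15,-0.21,0.02],1],[[0,0,0],[-0.15,-0.21,0.02],1],[[0,0,0],[-0.15,-0.21,0.02],1],[[0,0,0],[-0.15,-0.21,0.02],1],[[0,0,0],[-0.15,-0.21,0.02],1],[[0,0,0],[-0.15,-0.21,0.02],1],[[0,0,0],[-0.15,-0.21,0.02],1],[[0,0,0],[-0.15,-0.21,0.02],1]]'
python3 -m jog '[[[0,0,0],[-0.15,-0.21,0.04],1],[[0,0,0],[-0.15,-0.21,0.04],1],[[0,0,0],[-0.15,-0.21,0.04],1],[[0,0,0],[-0.15,-0.21,0.04],0.6],[[0,0,0],[-0.15,-0.21,0.04],0.6],[[0,0,0],[-0.13,-0.16,0.04],0.6],[[0,0,0],[0,0,0],0.6],[[0,0,0],[0,0,0],0.6]]'
python3 -c "
from h import *
legs([[418.5,19.5,120]])
print(observe()['joint_pos'])"
```

```text
time_s: 1.3
position: [330.9, 225.9, 195.0]
orientation: [0.0, 0.115, 0.993, 0.0]
force: [0.8, -0.4, -0.3]
width: 85.4
finger_force: 0.0
time_s: 2.1
position: [417.6, 20.1, 158.9]
orientation: [-0.0, 0.116, 0.993, 0.0]
force: [-0.2, 0.4, 0.8]
width: 68.6
finger_force: 0.0
[418.5  19.5 120. ] tool/150: [-0.007 -0.003  0.26 ] rows 1.0
[-0.013 -0.449  2.055  0.     1.537 -1.351]
```

```bash
python3 -m jog '[[[0,0,0],[-0.005,0,0.25],0.6],[[0,0,0],[0,0,0.25],0.6],[[0,0,0],[0,0,0.2],0.6],[[0,0,0],[0,0,0.1],0.6],[[0,0,0],[0,0,0],0.6],[[0,0,0],[0,0,0],-1],[[0,0,0],[0,0,0],-1],[[0,0,0],[0,0,0],-1],[[0,0,0],[0,0,0],-1],[[0,0,0],[0,0,0],-1],[[0,0,0],[0,0,0],-1],[[0,0,0],[0,0,0],-1]]'
python3 -m jog '[[[0,0,0],[0,0,-0.1],-1],[[0,0,0],[0,0,-0.2],-1],[[0,0,0],[0,0,-0.2],-1],[[0,0,0],[0,0,0],-1],[[0,0,0],[0,0,0],-1]]'
python3 -c "
from h import *
p=slot(34,37);legs([[*p,115],[*p,44]])"
```

```text
time_s: 3.3
position: [419.3, 20.5, 41.0]
orientation: [0.001, 0.115, 0.993, 0.0]
force: [-3.0, 2.3, 8.0]
width: 31.8
finger_force: 59.3
time_s: 3.8
position: [418.9, 20.4, 115.2]
orientation: [0.001, 0.115, 0.993, 0.0]
force: [0.2, -0.3, -1.5]
width: 32.0
finger_force: 59.8
[ 516.649 -130.387  115.   ] tool/150: [-0.864 -0.829  0.002] rows 4.0
[ 516.649 -130.387   44.   ] tool/150: [ 0.001 -0.     0.473] rows 2.0
```

```bash
python3 -m jog '[[[0,0,0],[-0.17,-0.17,0],-1],[[0,0,0],[-0.17,-0.17,0],-1],[[0,0,0],[-0.17,-0.17,0],-1],[[0,0,0],[-0.17,-0.17,0],-1],[[0,0,0],[-0.18,-0.15,0],-1],[[0,0,0],[0,0,0],-1],[[0,0,0],[0,0,0.2],-1],[[0,0,0],[0,0,0.17],-1],[[0,0,0],[0,0,0.07],-1],[[0,0,0],[0,0,0.03],-1],[[0,0,0],[0,0,0],-1],[[0,0,0],[0,0,0],-1]]'
python3 -m jog '[[[0,0,0],[0,0,0],0.15],[[0,0,0],[0,0,0],0.15],[[0,0,0],[0,0,0],0.15],[[0,0,0],[0,0,-0.2],0.15],[[0,0,0],[0,0,-0.3],0.15]]'
python3 - <<'E'
from h import *
legs([[555.4,-342,120],[555.4,-342,40]])
im=imaging.get_image("top"); cv2.imwrite("pics/t1.png",cv2.resize(im[140:320,220:460,::-1],None,fx=3.3,fy=3.3,interpolation=cv2.INTER_CUBIC))
E
```

```text
time_s: 5.0
position: [515.7, -130.2, 44.2]
orientation: [0.0, 0.115, 0.993, -0.0]
force: [-0.1, -0.1, -0.8]
width: 31.8
finger_force: 59.9
time_s: 5.5
position: [514.3, -130.0, 117.4]
orientation: [-0.002, 0.115, 0.993, 0.0]
force: [1.4, -0.2, 0.7]
width: 49.1
finger_force: 0.0
[ 555.4 -342.   120. ] tool/150: [-0.59  -1.313 -0.021] rows 5.0
[ 555.4 -342.    40. ] tool/150: [-0.002 -0.     0.533] rows 2.0
```

View pics/t1.png

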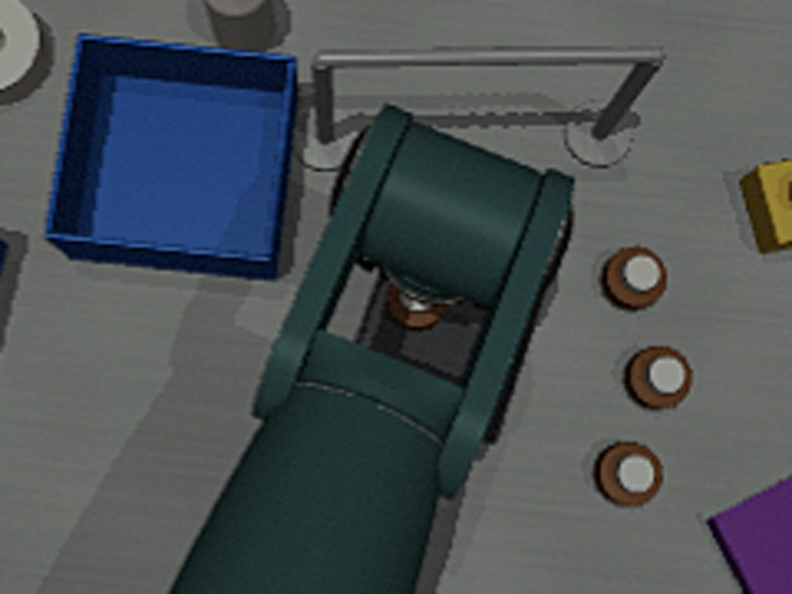

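The top view shows the first jar in the tray's back-left slot at (415,300), with the other three jars not moved.

```bash
python3 -m jog '[[[0,0,0],[-0.1,-0.22,0],0.6],[[0,0,0],[-0.1,-0.22,0],0.6],[[0,0,0],[-0.1,-0.22,0],0.6],[[0,0,0],[-0.1,-0.22,0],0.6],[[0,0,0],[-0.1,-0.22,0],0.6],[[0,0,0],[-0.09,-0.21,0],0.6],[[0,0,0],[0,0,0],0.6],[[0,0,0],[0,0,0.2],0.6],[[0,0,0],[0,0,0.2],0.6],[[0,0,0],[0,0,0.1],0.6],[[0,0,0],[0,0,0],0.6],[[0,0,0],[0,0,0],0.6]]'
python3 -m jog '[[[0,0,0],[0,0,0],-1],[[0,0,0],[0,0,0],-1],[[0,0,0],[0,0,0],-1],[[0,0,0],[0,0,0],-1],[[0,0,0],[0,0,0],-1],[[0,0,0],[0,0,0],-1],[[0,0,0],[0,0,0],-1],[[0,0,0],[0,0,-0.2],-1],[[0,0,0],[0,0,-0.3],-1],[[0,0,0],[0,0,-0.3],-1],[[0,0,0],[0,0,0],-1],[[0,0,0],[0,0,0],-1]]'
python3 -c "
from h import *
p=slot(34,-37);legs([[*p,155],[*p,44]])"
```

```text
time_s: 6.75
position: [557.2, -341.9, 44.9]
orientation: [0.0, 0.115, 0.993, -0.0]
force: [0.2, -0.7, 0.3]
width: 68.4
finger_force: 0.0
time_s: 7.95
position: [557.2, -342.2, 165.3]
orientation: [0.001, 0.115, 0.993, -0.001]
force: [0.4, -0.2, -1.8]
width: 31.3
finger_force: 59.9
[ 499.5   -202.372  155.   ] tool/150: [0.587 0.819 0.066] rows 4.0
[ 499.5   -202.372   44.   ] tool/150: [0.002 0.001 0.74 ] rows 3.0
```

```bash
python3 -m jog '[[[0,0,0],[0.12,0.16,0],-1],[[0,0,0],[0.12,0.16,0],-1],[[0,0,0],[0.12,0.16,0],-1],[[0,0,0],[0.12,0.17,0],-1],[[0,0,0],[0.11,0.17,0],-1],[[0,0,0],[0,0,0],-1],[[0,0,0],[0,0,0.25],-1],[[0,0,0],[0,0,0.25],-1],[[0,0,0],[0,0,0.18],-1],[[0,0,0],[0,0,0.07],-1],[[0,0,0],[0,0,0.02],-1],[[0,0,0],[0,0,0],-1]]'
python3 -m jog '[[[0,0,0],[0,0,0],0.1],[[0,0,0],[0,0,0],0.1],[[0,0,0],[0,0,0],0.1],[[0,0,0],[0,0,-0.2],0.1],[[0,0,0],[0,0,-0.3],0.15]]'
python3 - <<'E'
from h import *
legs([[460.6,-370.4,120],[460.6,-370.4,42],[460.6,-370.4,120],[*slot(-36,-37),120]])
E
```

```text
time_s: 9.15
position: [498.8, -202.2, 48.1]
orientation: [-0.0, 0.115, 0.993, 0.0]
force: [0.0, 0.1, -0.5]
width: 31.2
finger_force: 63.8
time_s: 9.65
position: [497.6, -201.4, 121.9]
orientation: [-0.002, 0.115, 0.993, 0.001]
force: [1.2, -0.8, 0.5]
width: 48.9
finger_force: 0.0
[ 460.6 -370.4  120. ] tool/150: [-0.018 -1.153  0.012] rows 4.0
[ 460.6 -370.4   42. ] tool/150: [-0.002 -0.     0.52 ] rows 2.0
[ 460.6 -370.4  120. ] tool/150: [ 0.002  0.    -0.52 ] rows 2.0
[ 431.405 -186.15   120.   ] tool/150: [0.47  1.151 0.003] rows 4.0
```

```bash
python3 -m jog '[[[0,0,0],[-0.01,-0.23,0],0.6],[[0,0,0],[0,-0.23,0],0.6],[[0,0,0],[0,-0.23,0],0.6],[[0,0,0],[0,-0.23,0],0.6],[[0,0,0],[0,-0.23,0],0.6],[[0,0,0],[0,0,0],0.6],[[0,0,0],[0,0,0.2],0.6],[[0,0,0],[0,0,0.2],0.6],[[0,0,0],[0,0,0.13],0.6],[[0,0,0],[0,0,0],0.6],[[0,0,0],[0,0,0],0.6]]'
python3 -m jog '[[[0,0,0],[0,0,0],-1],[[0,0,0],[0,0,0],-1],[[0,0,0],[0,0,0],-1],[[0,0,0],[0,0,0],-1],[[0,0,0],[0,0,0],-1],[[0,0,0],[0,0,0],-1],[[0,0,0],[0,0,0],-1],[[0,0,0],[0,0,-0.2],-1],[[0,0,0],[0,0,-0.3],-1],[[0,0,0],[0,0,0],-1],[[0,0,0],[0,0,0],-1]]'
python3 -c "
from h import *
p=slot(-36,-37);legs([[*p,120],[*p,44]])"
```

```text
time_s: 10.75
position: [461.1, -370.0, 44.6]
orientation: [0.0, 0.115, 0.993, -0.0]
force: [-0.6, -0.6, 0.9]
width: 68.1
finger_force: 0.0
time_s: 11.85
position: [461.2, -370.6, 120.2]
orientation: [0.001, 0.115, 0.993, -0.001]
force: [0.3, 0.4, -2.3]
width: 31.7
finger_force: 59.7
[ 431.405 -186.15   120.   ] tool/150: [ 0.475  1.151 -0.001] rows 4.0
[ 431.405 -186.15    44.   ] tool/150: [0.001 0.001 0.507] rows 2.0
```

```bash
python3 -m jog '[[[0,0,0],[0.1,0.23,0],-1],[[0,0,0],[0.1,0.23,0],-1],[[0,0,0],[0.1,0.23,0],-1],[[0,0,0],[0.1,0.23,0],-1],[[0,0,0],[0.075,0.23,0],-1],[[0,0,0],[0,0,0],-1],[[0,0,0],[0,0,0.2],-1],[[0,0,0],[0,0,0.18],-1],[[0,0,0],[0,0,0.07],-1],[[0,0,0],[0,0,0.03],-1],[[0,0,0],[0,0,0],-1],[[0,0,0],[0,0,0],-1]]'
python3 -m jog '[[[0,0,0],[0,0,0],0.1],[[0,0,0],[0,0,0],0.1],[[0,0,0],[0,0,0],0.1],[[0,0,0],[0,0,-0.2],0.1],[[0,0,0],[0,0,-0.3],0.15]]'
python3 - <<'E'
from h import *
legs([[367,-345,120],[367,-345,44],[367,-345,120],[*slot(-36,37),120]])
im=imaging.get_image("top"); cv2.imwrite("pics/t2.png",cv2.resize(im[140:320,220:460,::-1],None,fx=3.3,fy=3.3,interpolation=cv2.INTER_CUBIC))
E
```

```text
time_s: 13.05
position: [431.1, -186.4, 47.3]
orientation: [-0.0, 0.115, 0.993, -0.0]
force: [-1.8, 0.8, 3.9]
width: 31.3
finger_force: 64.6
time_s: 13.55
position: [429.6, -185.4, 120.4]
orientation: [-0.002, 0.115, 0.993, 0.001]
force: [0.4, 0.0, 0.5]
width: 49.2
finger_force: 0.0
[ 367. -345.  120.] tool/150: [ 0.163 -1.131  0.002] rows 4.0
[ 367. -345.   44.] tool/150: [-0.002 -0.001  0.507] rows 2.0
[ 367. -345.  120.] tool/150: [ 0.002  0.001 -0.507] rows 2.0
[ 448.555 -114.164  120.   ] tool/150: [-0.177  1.622  0.001] rows 6.0
```

View pics/t2.png

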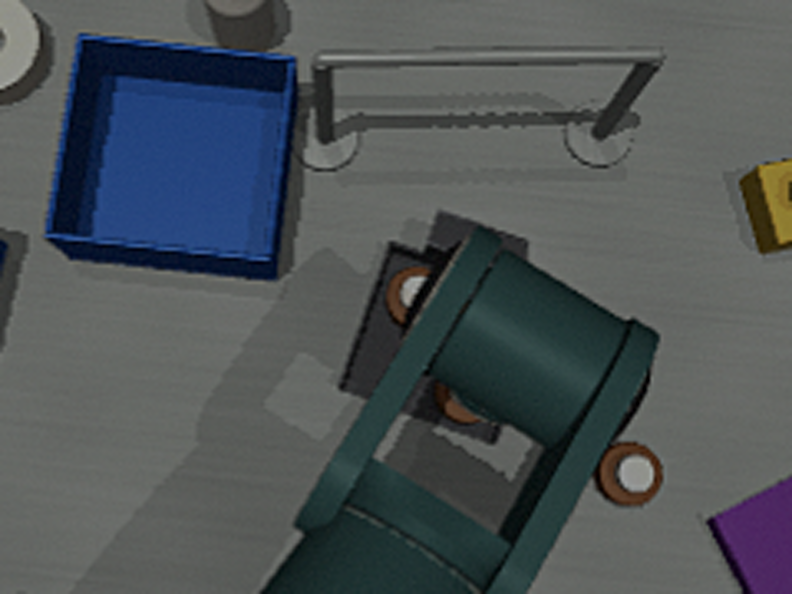

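The last bench jar is still at (635,474), and jars now fill the back-left and front-right slots.

```bash
python3 -m jog '[[[0,0,0],[0.03,-0.23,0],0.6],[[0,0,0],[0.03,-0.23,0],0.6],[[0,0,0],[0.03,-0.23,0],0.6],[[0,0,0],[0.03,-0.23,0],0.6],[[0,0,0],[0.04,-0.21,0],0.6],[[0,0,0],[0,0,0],0.6],[[0,0,0],[0,0,0.2],0.6],[[0,0,0],[0,0,0.2],0.6],[[0,0,0],[0,0,0.11],0.6],[[0,0,0],[0,0,0],0.6],[[0,0,0],[0,0,0],0.6]]'
python3 -m jog '[[[0,0,0],[0,0,0],-1],[[0,0,0],[0,0,0],-1],[[0,0,0],[0,0,0],-1],[[0,0,0],[0,0,0],-1],[[0,0,0],[0,0,0],-1],[[0,0,0],[0,0,0],-1],[[0,0,0],[0,0,0],-1],[[0,0,0],[0,0,-0.2],-1],[[0,0,0],[0,0,-0.4],-1],[[0,0,0],[0,0,0],-1],[[0,0,0],[0,0,0],-1]]'
python3 -c "
from h import *
p=slot(-36,37);legs([[*p,130],[*p,47.5]])"
```

```text
time_s: 14.7
position: [369.1, -345.4, 45.9]
orientation: [0.0, 0.115, 0.993, -0.0]
force: [0.8, -0.7, 0.2]
width: 68.2
finger_force: 0.0
time_s: 15.8
position: [369.2, -345.9, 126.7]
orientation: [0.001, 0.115, 0.993, -0.001]
force: [-0.5, -0.2, -1.1]
width: 31.1
finger_force: 59.9
[ 448.555 -114.164  130.   ] tool/150: [-0.162  1.625 -0.024] rows 6.0
[ 448.555 -114.164   47.5  ] tool/150: [0.001 0.001 0.55 ] rows 2.0
```

```bash
python3 -m jog '[[[0,0,0],[-0.03,0.27,0],-1],[[0,0,0],[-0.03,0.27,0],-1],[[0,0,0],[-0.03,0.27,0],-1],[[0,0,0],[-0.03,0.27,0],-1],[[0,0,0],[-0.02,0.27,0],-1],[[0,0,0],[-0.02,0.27,0],-1],[[0,0,0],[0,0,0],-1],[[0,0,0],[0,0,0.2],-1],[[0,0,0],[0,0,0.2],-1],[[0,0,0],[0,0,0.07],-1],[[0,0,0],[0,0,0.045],-1],[[0,0,0],[0,0,0],-1]]'
python3 -m jog '[[[0,0,0],[0,0,0],0.1],[[0,0,0],[0,0,0],0.1],[[0,0,0],[0,0,0],0.1],[[0,0,0],[0,0,-0.3],0.1],[[0,0,0],[0.25,0,-0.3],0.15],[[0,0,0],[0.3,0,-0.3],0.2],[[0,0,0],[0.3,0,-0.3],0.2],[[0,0,0],[0.3,0,-0.1],0.2],[[0,0,0],[0.3,0,0],0.2]]'
python3 - <<'E'
from h import *
print(observe()['position'],observe()['joint_pos'])
im=imaging.get_image("top"); cv2.imwrite("pics/t3.png",cv2.resize(im[140:320,220:460,::-1],None,fx=3.3,fy=3.3,interpolation=cv2.INTER_CUBIC))
E
```

```text
time_s: 17.0
position: [448.3, -114.7, 49.5]
orientation: [0.001, 0.115, 0.993, 0.0]
force: [-2.0, 3.8, 7.7]
width: 31.4
finger_force: 63.3
time_s: 17.9
position: [271.6, -73.5, 220.4]
orientation: [-0.005, 0.115, 0.993, 0.001]
force: [-22.0, 12.2, 39.8]
width: 50.9
finger_force: 0.0
[271.606 -73.529 220.366] [-0.354 -0.831  2.171 -0.001  1.811 -1.695]
```

View pics/t3.png

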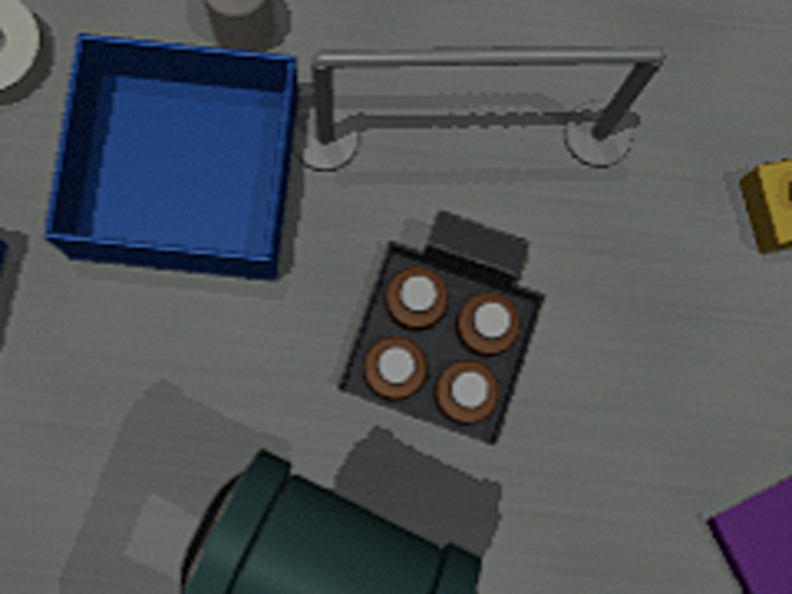

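All four jars stand in the tray, with caps at (418,294), (491,321), (396,366) and (470,390). I'll move back out from the joint limit and turn to pinch the hook.

```bash
python3 -m jog '[[[0,0,0],[-0.2,-0.02,0],0.3],[[0,0,0],[-0.25,-0.03,0],0.3],[[0,0,0],[-0.25,-0.03,0],0.3],[[0,0,0],[-0.25,-0.03,0],0.3],[[0,0,0],[-0.25,-0.03,0],0.3],[[0,0,0],[-0.25,-0.03,0],0.3],[[0,0,0],[-0.25,-0.03,0],0.3],[[0,0,0],[-0.2,-0.03,0],0.3],[[0,0,0],[-0.1,-0.02,0],0.3],[[0,0,0],[0,0,0],0.3]]'
python3 -m jog '[[[0,0,0.93],[0,0,0],0.3],[[0,0,0.94],[0,0,0],0.3],[[0,0,0.94],[0,0,0],0.3],[[0,0,0.94],[0,0,0],0.3],[[0,0,0.94],[0,0,0],0.3],[[0,0,0.94],[0,0,0],0.3],[[0,0,0.94],[0,0,0],0.3],[[0,0,0.94],[0,0,0],0.3],[[0,0,0.94],[0,0,0],0.3],[[0,0,0.94],[0,0,0],0.3],[[0,0,0.94],[0,0,0],0.3],[[0,0,0.94],[0,0,0],0.3]]'
python3 -m jog '[[[0,0,0],[0,0,0],0.3],[[0,0,0],[0,0,0],0.3]]'
python3 - <<'E'
from h import *
M=np.c_[[*Y,0],[*X,0],[0,0,-1]]
goto([561.4,-180.3,150],M=M)
print(observe()['joint_pos'],observe()['force'])
E
```

```text
time_s: 18.95
position: [556.7, -179.4, 214.5]
orientation: [-0.006, 0.115, 0.993, 0.001]
force: [-0.6, 0.4, -1.2]
width: 55.6
finger_force: 0.0
time_s: 20.15
position: [554.9, -178.5, 215.8]
orientation: [-0.004, 0.786, 0.618, -0.003]
force: [-0.6, 0.2, 0.3]
width: 55.7
finger_force: 0.0
time_s: 20.35
position: [555.2, -178.6, 215.7]
orientation: [-0.004, 0.783, 0.621, -0.003]
force: [-0.6, -0.1, 0.8]
width: 55.4
finger_force: 0.0
shift tool /150: [-0.002  0.047  0.438] n rows50: 1.3205768435547967
turn deg [-0.537 -0.015  0.246] /8 [-0.067 -0.002  0.031]
[-0.355 -0.073  1.659 -0.001  1.565 -0.125] [-0.635 -0.057  0.773]
```

```bash
python3 -m jog '[[[-0.067,0,0.03],[0,0.045,0.2],0.25],[[0,0,0],[0,0,0.2],0.25],[[0,0,0],[0,0,0.2],0.25],[[0,0,0],[0,0,0],0.25],[[0,0,0],[0,0,0],0.25]]'
python3 - <<'E'
from h import *
M=np.c_[[*Y,0],[*X,0],[0,0,-1]]
goto([561.4,-180.3,63],M=M)
im=imaging.get_image("side"); cv2.imwrite("pics/s1.png",cv2.resize(im[140:310,250:450,::-1],None,fx=3.5,fy=3.5,interpolation=cv2.INTER_CUBIC))
E
```

```text
time_s: 20.85
position: [561.9, -180.2, 126.2]
orientation: [-0.0, 0.785, 0.619, -0.0]
force: [0.2, 0.3, 0.1]
width: 53.3
finger_force: 0.0
shift tool /150: [-0.001 -0.003  0.422] n rows50: 1.2646527729417827
turn deg [-0.028 -0.017 -0.113] /8 [-0.003 -0.002 -0.014]
```

View pics/s1.png

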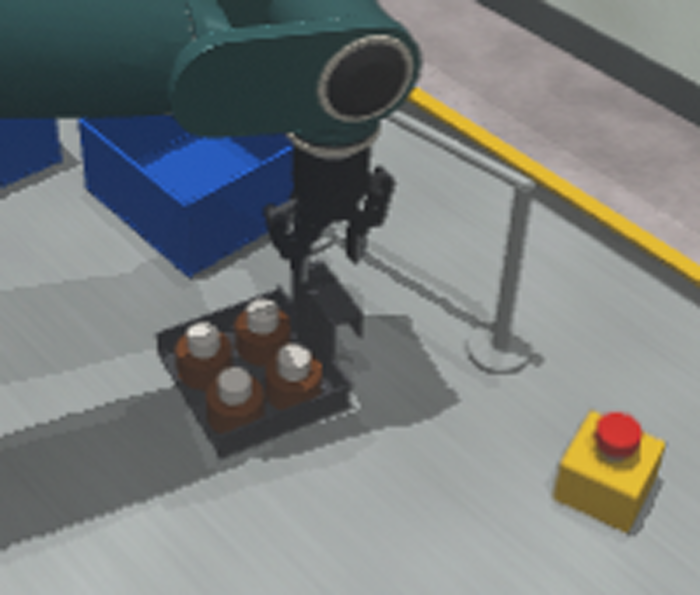

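The fingers straddle the hook, with the front one at (297,280) and the rear one at (352,250). Descending and closing.

```bash
python3 -m jog '[[[0,0,0],[0,0,0.1],0.25],[[0,0,0],[0,0,0.1],0.25],[[0,0,0],[0,0,0.1],0.25],[[0,0,0],[0,0,0.1],0.25],[[0,0,0],[0,0,0.02],0.25],[[0,0,0],[0,0,0],0.25]]'
python3 -m jog '[[[0,0,0],[0,0,0],-1],[[0,0,0],[0,0,0],-1],[[0,0,0],[0,0,0],-1],[[0,0,0],[0,0,0],-1],[[0,0,0],[0,0,0],-1],[[0,0,0],[0,0,0],-1],[[0,0,0],[0,0,0],-1],[[0,0,0],[0,0,0],-1]]'
python3 -m jog '[[[0,0,0],[0,0,-0.03],-1],[[0,0,0],[0,0,-0.05],-1],[[0,0,0],[0,0,-0.05],-1],[[0,0,0],[0,0,-0.05],-1],[[0,0,0],[0,0,-0.03],-1],[[0,0,0],[0,0,0],-1],[[0,0,0],[0,0,0],-1]]'
python3 - <<'E'
from h import *
print(observe()['wrist_torque'])
im=imaging.get_image("side"); cv2.imwrite("pics/s2.png",cv2.resize(im[140:310,250:450,::-1],None,fx=3.5,fy=3.5,interpolation=cv2.INTER_CUBIC))
E
```

```text
time_s: 21.5
position: [561.7, -180.1, 61.6]
orientation: [-0.001, 0.786, 0.618, -0.0]
force: [-0.3, 0.2, 0.6]
width: 53.1
finger_force: 0.0
time_s: 22.3
position: [562.5, -180.4, 63.3]
orientation: [0.0, 0.786, 0.618, 0.0]
force: [2.1, 1.0, 6.7]
width: 35.1
finger_force: 61.5
time_s: 23.0
position: [561.9, -180.2, 93.9]
orientation: [-0.0, 0.786, 0.618, 0.0]
force: [0.4, 0.5, -6.4]
width: 35.1
finger_force: 60.7
[-0.146 -0.433 -0.032]
```

View pics/s2.png

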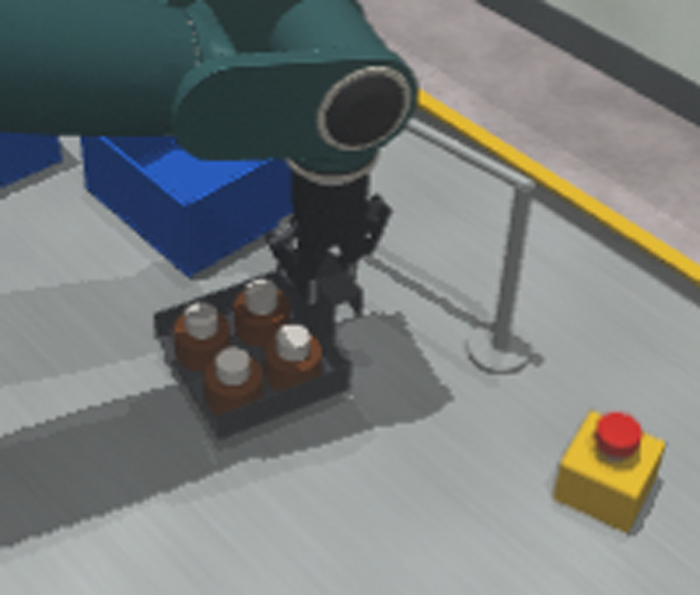

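The tray is off the bench and close to level, with all four jars aboard and a wrist load of 6.4 N. Next I'll locate the bystanders near the crate and plan the carry.

```bash
python3 - <<'E'
from h import *
# sanitiser cap top (both views), pixels in full images
print("san top",tri((290,127),(342,150.5)), "san body", onz("top",291,140,150), "reel",onz("top",216,153,45))
print("crate rim edges",[onz("top",220+u/3.3,140+v/3.3,110) for u,v in ((80,36),(297,57),(276,264),(48,237))])
# tipping table: hook and TCP pose (tool rel. hook in tray frame: TCP 21 mm below)
yc=110
for th,lx,lz in ((0,575,150),(15,588,135),(24,605,120),(32,620,100),(40,625,95),(48,628,95)):
    t=np.radians(th); c,s=np.cos(t),np.sin(t)
    f=lambda x,z:np.array([lx+(x+75)*c-(z-3)*s, lz+(x+75)*s+(z-3)*c])
    print(th,"hook",f(89,84),"tcp",f(89,63),"back bottom",f(75,0),"flap",f(107,60))
E
```

```text
san top (array([782.258,  68.066, 183.888]), np.float64(0.9679530711389828)) san body [754.68  64.88 150.  ] reel [726.738 321.622  45.   ]
crate rim edges [array([720.039, 211.978, 110.   ]), array([719.379,   4.258, 110.   ]), array([519.885,   1.976, 110.   ]), array([524.038, 212.395, 110.   ])]
0 hook [739. 231.] tcp [739. 210.] back bottom [725. 147.] flap [757. 207.]
15 hook [725.447 255.686] tcp [730.883 235.402] back bottom [733.665 170.925] flap [749.046 237.163]
24 hook [721.876 260.702] tcp [730.417 241.518] back bottom [743.252 178.27 ] flap [748.081 246.098]
32 hook [716.156 255.599] tcp [727.285 237.79 ] back bottom [748.797 176.944] flap [744.139 244.784]
40 hook [698.565 262.467] tcp [712.064 246.38 ] back bottom [741.835 189.12 ] flap [727.781 255.652]
48 hook [677.543 271.075] tcp [693.149 257.024] back bottom [730.599 204.464] flap [707.423 268.393]
```

```bash
python3 -m jog '[[[0,0,0],[0,0,-0.04],-1],[[0,0,0],[0,0,-0.08],-1],[[0,0,0],[0,0,-0.1],-1],[[0,0,0],[0,0,-0.1],-1],[[0,0,0],[0,0,-0.1],-1],[[0,0,0],[0,0,-0.1],-1],[[0,0,0],[0,0,-0.1],-1],[[0,0,0],[0,0,-0.1],-1],[[0,0,0],[0,0,-0.08],-1],[[0,0,0],[0,0,-0.04],-1],[[0,0,0],[0,0,0],-1],[[0,0,0],[0,0,0],-1]]'
```

```text
time_s: 24.25
position: [561.9, -180.2, 219.3]
orientation: [-0.001, 0.786, 0.618, -0.0]
force: [0.2, 0.5, -6.7]
width: 35.1
finger_force: 60.9
```

```bash
python3 -m jog '[[[0,0,0],[0.03,-0.007,0],-1],[[0,0,0],[0.06,-0.014,0],-1],[[0,0,0],[0.09,-0.022,0],-1],[[0,0,0],[0.1,-0.024,0],-1],[[0,0,0],[0.1,-0.024,0],-1],[[0,0,0],[0.1,-0.024,0],-1],[[0,0,0],[0.1,-0.024,0],-1],[[0,0,0],[0.1,-0.024,0],-1],[[0,0,0],[0.1,-0.024,0],-1],[[0,0,0],[0.1,-0.024,0],-1],[[0,0,0],[0.1,-0.024,0],-1],[[0,0,0],[0.1,-0.024,0],-1]]'
python3 -m jog '[[[0,0,0],[0.1,-0.024,0],-1],[[0,0,0],[0.1,-0.024,0],-1],[[0,0,0],[0.1,-0.024,0],-1],[[0,0,0],[0.1,-0.024,0],-1],[[0,0,0],[0.1,-0.024,0],-1],[[0,0,0],[0.1,-0.024,0],-1],[[0,0,0],[0.1,-0.024,0],-1],[[0,0,0],[0.06,-0.014,0],-1],[[0,0,0],[0.03,-0.007,0],-1],[[0,0,0],[0.01,-0.002,0],-1],[[0,0,0],[0,0,0],-1],[[0,0,0],[0,0,0],-1]]'
python3 -m jog '[[[0,0,-0.08],[0,0,0],-1],[[0,0,-0.15],[0,0,0],-1],[[0,0,-0.2],[0,0,0],-1],[[0,0,-0.2],[0,0,0],-1],[[0,0,-0.2],[0,0,0],-1],[[0,0,-0.2],[0,0,0],-1],[[0,0,-0.2],[0,0,0],-1],[[0,0,-0.2],[0,0,0],-1],[[0,0,-0.15],[0,0,0],-1],[[0,0,-0.08],[0,0,0],-1],[[0,0,0],[0,0,0],-1],[[0,0,0],[0,0,0],-1]]'
cat > tip.py <<'E'
from h import *
M=np.array([[0,1,0],[1,0,0],[0,0,-1.]])   # tray yaw 0
def tcp(th,lx,lz,y=109):
    t=np.radians(th); c,s=np.cos(t),np.sin(t)
    f=lambda x,z:np.array([lx+(x+75)*c-(z-3)*s,y, lz+(x+75)*s+(z-3)*c])
    return f(89,63),R.from_euler('y',-th,degrees=True).as_matrix()@M,f(75,0)
def chain(L):
    p,r=observe()["position"],rot()
    for l in L:
        q,m,b=tcp(*l); m=R.from_matrix(m)
        print(l,"tcp",q,"back",b[[0,2]],"shift",r.inv().apply(q-p)/150,"turn/8",(r.inv()*m).as_rotvec(degrees=True)/8); p,r=q,m
if __name__=="__main__":
    chain([(0,556,150),(15,575,135),(24,592,115),(32,602,100),(40,605,97),(48,605,97)])
E
python3 tip.py
```

```text
time_s: 25.45
position: [562.4, -12.4, 220.0]
orientation: [-0.0, 0.786, 0.618, 0.0]
force: [0.5, 0.4, -6.3]
width: 35.4
finger_force: 60.9
time_s: 26.65
position: [562.9, 109.3, 220.1]
orientation: [-0.0, 0.786, 0.618, -0.0]
force: [-0.7, 0.4, -7.0]
width: 35.4
finger_force: 60.9
time_s: 27.85
position: [562.8, 109.7, 220.0]
orientation: [-0.0, 0.709, 0.705, 0.0]
force: [-0.3, 0.6, -6.2]
width: 35.2
finger_force: 60.9
(0, 556, 150) tcp [720. 109. 210.] back [706. 147.] shift [0.002 1.048 0.067] turn/8 [-0.001 -0.002 -0.045]
(15, 575, 135) tcp [717.883 109.    235.402] back [720.665 170.925] shift [ 0.    -0.014 -0.169] turn/8 [-1.875  0.     0.   ]
(24, 592, 115) tcp [717.417 109.    236.518] back [730.252 173.27 ] shift [ 0.    -0.001 -0.008] turn/8 [-1.125  0.     0.   ]
(32, 602, 100) tcp [709.285 109.    237.79 ] back [730.797 176.944] shift [ 0.    -0.046 -0.03 ] turn/8 [-1.  0.  0.]
(40, 605, 97) tcp [692.064 109.    248.38 ] back [721.835 191.12 ] shift [ 0.    -0.06  -0.121] turn/8 [-1.  0.  0.]
(48, 605, 97) tcp [670.149 109.    259.024] back [707.599 206.464] shift [ 0.    -0.066 -0.148] turn/8 [-1. -0.  0.]
```

```bash
python3 -m jog '[[[0,0,-0.02],[0,0.03,0],-1],[[0,0,-0.02],[0,0.06,0],-1],[[0,0,0],[0,0.1,0],-1],[[0,0,0],[0,0.12,0],-1],[[0,0,0],[0,0.13,0],-1],[[0,0,0],[0,0.13,0],-1],[[0,0,0],[0,0.13,0],-1],[[0,0,0],[0,0.13,0],-1],[[0,0,0],[0,0.1,0],-1],[[0,0,0],[0,0.07,0],-1],[[0,0,0],[0,0.04,0],-1],[[0,0,0],[0,0.01,0],-1]]'
python3 - <<'E'
from tip import *
chain([(0,556,150)])
im=[imaging.get_image(n)[a:a+200,b:b+260,::-1] for n,a,b in (("side",90,190),("top",110,140))]
cv2.imwrite("pics/c1.png",cv2.resize(np.hstack(im),(800,308),interpolation=cv2.INTER_CUBIC))
E
```

```text
time_s: 29.05
position: [720.8, 109.5, 219.6]
orientation: [-0.0, 0.707, 0.707, -0.0]
force: [-0.4, -0.1, -6.4]
width: 34.9
finger_force: 61.0
(0, 556, 150) tcp [720. 109. 210.] back [706. 147.] shift [-0.004 -0.005  0.064] turn/8 [-0.005 -0.002 -0.004]
```

View pics/c1.png

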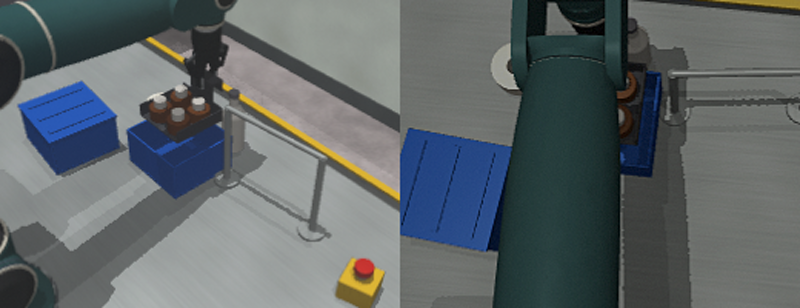

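The loaded tray hangs level over the open crate, with all four jars at about (180,105) in the left panel and the rail and bottle clear. Tipping now.

```bash
python3 -m jog '[[[-0.1,0,0],[0,-0.002,-0.01],-1],[[-0.18,0,0],[0,-0.002,-0.01],-1],[[-0.2,0,0],[0,-0.002,-0.01],-1],[[-0.2,0,0],[0,-0.002,-0.01],-1],[[-0.2,0,0],[0,-0.002,-0.01],-1],[[-0.2,0,0],[0,-0.002,-0.01],-1],[[-0.2,0,0],[0,-0.002,-0.01],-1],[[-0.2,0,0],[0,-0.002,-0.01],-1],[[-0.2,0,0],[0,-0.002,-0.01],-1],[[-0.14,0,0],[0,0,-0.01],-1],[[-0.06,0,0],[0,0,0],-1],[[0,0,0],[0,0,0],-1]]'
python3 -m jog '[[[-0.5,0,0],[0,0,0],-1],[[-0.6,0,0],[0,0,-0.01],-1],[[-0.5,0,0],[0,-0.02,-0.015],-1],[[-0.5,0,0],[0,-0.02,-0.015],-1],[[-0.5,0,0],[0,-0.03,-0.06],-1],[[-0.5,0,0],[0,-0.03,-0.06],-1],[[0,0,0],[0,0,0],-1],[[0,0,0],[0,0,0],-1],[[0,0,0],[0,0,0],-1],[[0,0,0],[0,0,0],-1]]'
python3 - <<'E'
from tip import *
s=observe();print(s['joint_pos'],s['wrist_torque'])
chain([(40,605,97),(48,605,97)])
im=[imaging.get_image(n)[a:a+200,b:b+260,::-1] for n,a,b in (("side",90,190),("top",110,140))]
cv2.imwrite("pics/c2.png",cv2.resize(np.hstack(im),(800,308),interpolation=cv2.INTER_CUBIC))
E
```

```text
time_s: 30.35
position: [715.8, 109.6, 234.7]
orientation: [0.092, 0.701, 0.701, 0.093]
force: [0.4, 0.4, -7.1]
width: 34.6
finger_force: 61.2
time_s: 31.35
position: [691.3, 109.5, 247.5]
orientation: [0.24, 0.665, 0.665, 0.241]
force: [-0.4, 0.6, -3.9]
width: 35.3
finger_force: 63.4
[ 0.164 -0.214  1.842 -0.142  0.831  0.223] [ 0.074  0.598 -0.031]
(40, 605, 97) tcp [692.064 109.    248.38 ] back [721.835 191.12 ] shift [-0.004  0.008 -0.001] turn/8 [-0.028  0.001 -0.006]
(48, 605, 97) tcp [670.149 109.    259.024] back [707.599 206.464] shift [ 0.    -0.066 -0.148] turn/8 [-1. -0.  0.]
```

View pics/c2.png

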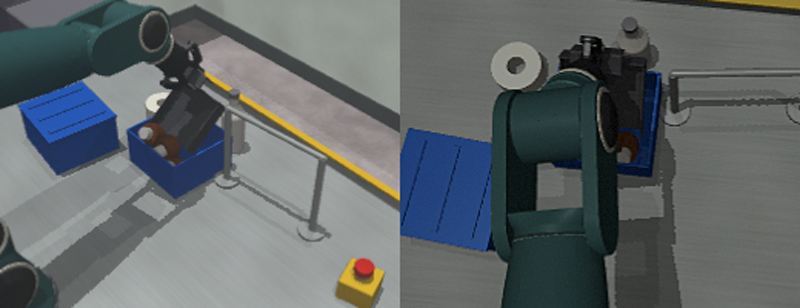

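```bash
python3 -m jog '[[[-0.5,0,0],[0,-0.03,-0.08],-1],[[-0.5,0,0],[0,-0.03,-0.08],-1],[[0,0,0],[0,0.04,-0.04],-1],[[0,0,0],[0,0.04,-0.04],-1],[[0,0,0],[0,0.05,-0.045],-1],[[0,0,0],[0,0.1,-0.09],-1],[[0,0,0],[0,0.1,-0.09],-1],[[0,0,0],[0,0.1,-0.09],-1],[[0,0,0],[0,0,0],-1],[[0,0,0],[0,0,0],-1]]'
python3 - <<'E'
from tip import *
s=observe();print(s['joint_pos'],s['wrist_torque'])
im=[imaging.get_image(n)[a:a+200,b:b+260,::-1] for n,a,b in (("side",90,190),("top",110,140))]
cv2.imwrite("pics/c3.png",cv2.resize(np.hstack(im),(800,308),interpolation=cv2.INTER_CUBIC))
E
```

```text
time_s: 32.45
position: [667.7, 109.5, 346.8]
orientation: [0.286, 0.647, 0.646, 0.287]
force: [-0.6, -0.4, -3.8]
width: 35.2
finger_force: 63.5
[ 0.183 -0.354  1.838 -0.182  0.84   0.246] [-0.036  0.804  0.   ]
```

View pics/c3.png

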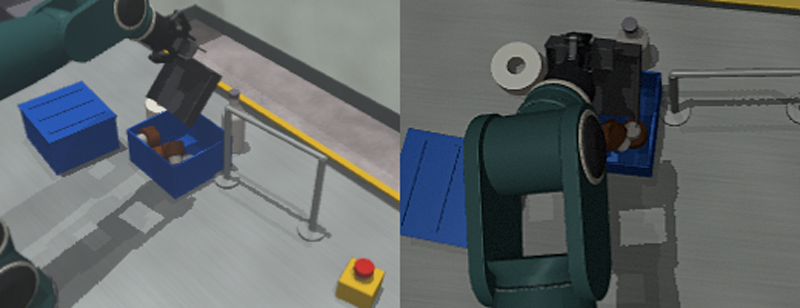

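The right and left panels show the tray empty and the jars lying in the crate, two visible at about (150,135) and (172,150). Planning the hanging moves.

```bash
cat > hang.py <<'E'
from h import *
c=lambda u,v:((u+.5)/3.3-.5+220,(v+.5)/3.3-.5+140)
A=onz("top",*c(318,60),240);B=onz("top",*c(660,56),240)
mid=(A+B)/2; yaw=np.degrees(np.arctan2(-(A-B)[0],(A-B)[1]))
M=np.array([[0,1,0],[1,0,0],[0,0,-1.]])
def pose(ret,mid=mid,yaw=yaw,th=47.7,fwd=0):
    m=R.from_euler('z',yaw,degrees=True)*R.from_euler('y',-th,degrees=True)*R.from_matrix(M)
    z=m.apply([0,0,1]); return mid+21*z-ret*z-fwd*m.apply([0,1,0]),m
if __name__=="__main__":
    print(A,B,mid,yaw,np.linalg.norm(A-B)); r=rot(); p=observe()["position"]; print("tilt",np.degrees(np.arccos(-r.apply([0,0,1])[2])))
    q,m=pose(120); print(q,"turn/8 tool",(r.inv()*m).as_rotvec(degrees=True)/8)
    for a in ([610,109.5,347],[610,q[1],347],q): print(a,r.inv().apply(np.array(a)-p)/150); p=np.array(a)
E
python3 hang.py
```

```text
[673.17  -21.803 240.   ] [ 705.417 -306.133  240.   ] [ 689.293 -163.968  240.   ] 6.470607911709403 286.1530245089564
tilt 47.70416233730129
[ 616.536 -172.22   306.628] turn/8 tool [ 0.001  0.601 -0.547]
[610, 109.5, 347] [ 0.    -0.249 -0.291]
[610, np.float64(-172.2199351604271), 347] [-1.878  0.001  0.001]
[ 616.536 -172.22   306.628] [ 0.    -0.17   0.213]
```

```bash
python3 -m jog '[[[0,0,0],[0,-0.08,-0.09],-1],[[0,0,0],[0,-0.09,-0.1],-1],[[0,0,0],[0,-0.08,-0.1],-1],[[0,0,0],[-0.1,0,0],-1],[[0,0,0],[-0.2,0,0],-1],[[0,0,0],[-0.24,0,0],-1],[[0,0,0],[-0.24,0,0],-1],[[0,0,0],[-0.24,0,0],-1],[[0,0,0],[-0.24,0,0],-1],[[0,0,0],[-0.24,0,0],-1],[[0,0,0],[-0.2,0,0],-1],[[0,0,0],[-0.18,0,0],-1]]'
python3 -m jog '[[[0,0.1,-0.09],[0,0,0],-1],[[0,0.2,-0.18],[0,0,0],-1],[[0,0.2,-0.18],[0,0,0],-1],[[0,0.1,-0.1],[0,0,0],-1],[[0,0,0],[0,0,0],-1],[[0,0,0],[0,0,0],-1]]'
python3 - <<'E'
from hang import *
q,m=pose(120); goto(q,M=m.as_matrix())
print(observe()['joint_pos'])
# project expected hook features + rail onto views; take picture
im=imaging.get_image("side")[70:250,250:450,::-1]
im2=imaging.get_image("top")[110:290,240:440,::-1]
cv2.imwrite("pics/c4.png",cv2.resize(np.hstack([im,im2]),(800,360),interpolation=cv2.INTER_CUBIC))
E
```

```text
time_s: 33.75
position: [609.4, -174.3, 346.8]
orientation: [0.286, 0.647, 0.646, 0.286]
force: [-0.6, 0.5, -2.6]
width: 35.0
finger_force: 63.4
time_s: 34.35
position: [609.8, -172.5, 347.7]
orientation: [0.27, 0.609, 0.682, 0.302]
force: [0.2, 0.6, -1.1]
width: 35.1
finger_force: 63.4
shift tool /150: [-0.003 -0.173  0.217] n rows50: 0.8323659478061505
turn deg [ 0.096  0.029 -0.02 ] /8 [ 0.012  0.004 -0.003]
[-0.518 -0.411  1.878  0.539  1.017 -0.76 ]
```

View pics/c4.png

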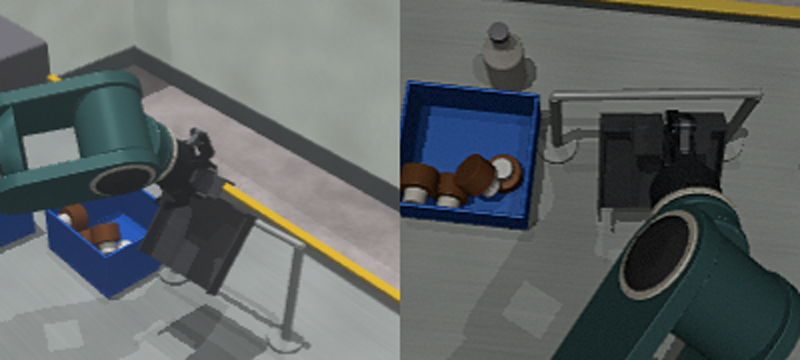

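All four jars lie in the crate, at (415,185), (450,190), (477,172) and (507,172) in the right panel, and the tray is in front of the rail. To check for slip in the grip, I'll compare the predicted tray corners with the picture: side panel (255,220), (212,293), (142,255) and top panel (600,115), (725,113).

```bash
python3 - <<'E'
from hang import *
r=rot(); p=observe()["position"]
T=np.c_[r.apply([0,1,0]),r.apply([1,0,0]),-r.apply([0,0,1])]  # tray axes
def w(P): return p+T@(np.array(P,float)-[89,0,63])
for n,P in dict(backbotL=[75,80,0],backbotR=[75,-80,0],frontbotL=[-75,80,0],frontbotR=[-75,-80,0],frontWallTopR=[-75,-80,35]).items():
    s=(proj("side",w(P))[0]-[250,70])*2; t=(proj("top",w(P))[0]-[240,110])*2; print(n,w(P),"side panel",s,"top panel",t)
print("rail in panels",[(proj("side",q)[0]-[250,70])*2 for q in (A,B)],[(proj("top",q)[0]-[240,110])*2 for q in (A,B)])
E
```

```text
backbotL [637.866 -88.545 295.368] side panel [185.074 177.478] top panel [199.873 111.718]
backbotR [ 655.896 -247.526  295.424] side panel [257.479 215.247] top panel [323.512 110.228]
frontbotL [537.799 -99.933 184.206] side panel [146.978 252.087] top panel [198.094 205.222]
frontbotR [ 555.829 -258.914  184.262] side panel [216.083 293.985] top panel [311.66  203.663]
frontWallTopR [ 530.056 -261.828  207.762] side panel [206.879 291.861] top panel [316.026 218.822]
rail in panels [array([174.185, 178.548]), array([299.82 , 244.916])] [array([152.03 ,  95.667]), array([359.303,  93.242])]
```

```bash
python3 -m jog '[[[0.012,0.004,0],[0,-0.08,0.1],-1],[[0,0,0],[0,-0.078,0.117],-1],[[0,0,0],[0,0,0],-1],[[0,0,0],[0,0,0.1],-1],[[0,0,0],[0,0,0.1],-1],[[0,0,0],[0,0,0.1],-1],[[0,0,0],[0,0,0.1],-1],[[0,0,0],[0,0,0.08],-1],[[0,0,0],[0,0,0.05],-1],[[0,0,0],[0,0,0],-1],[[0,0,0],[0,0,0],-1]]'
python3 - <<'E'
from hang import *
q,m=pose(0); goto(q,M=m.as_matrix()); s=observe(); print(s['force'],s['wrist_torque'],s['width'])
im=imaging.get_image("side"); cv2.imwrite("pics/z.png",im[:,:,::-1])
E
```

```text
time_s: 35.55
position: [676.5, -164.8, 255.5]
orientation: [0.269, 0.609, 0.682, 0.302]
force: [0.2, -0.2, -2.9]
width: 35.1
finger_force: 63.3
shift tool /150: [-0.004 -0.019  0.273] n rows50: 0.8203376241301567
turn deg [ 0.041 -0.038  0.034] /8 [ 0.005 -0.005  0.004]
[ 0.15  -0.17  -2.927] [-0.139  0.686 -0.02 ] 35.0791617721655
```

```bash
python3 -m jog '[[[0,0,0],[0,0,0.03],-1],[[0,0,0],[0,0,0.03],-1],[[0,0,0],[0,0,0.03],-1],[[0,0,0],[0,0,0.03],-1],[[0,0,0],[0,0,0],-1]]'
python3 -m jog '[[[0,0,0],[0,0,0.03],-1],[[0,0,0],[0,0,0.03],-1],[[0,0,0],[0,0,0.03],-1],[[0,0,0],[0,0,0],-1]]'
python3 - <<'E'
from hang import *
q,m=pose(0); goto(q,M=m.as_matrix()); print(observe()['wrist_torque'])
E
```

```text
time_s: 36.1
position: [689.9, -163.2, 242.3]
orientation: [0.269, 0.609, 0.682, 0.302]
force: [-1.0, 0.1, -2.9]
width: 35.3
finger_force: 63.3
time_s: 36.5
position: [699.7, -162.0, 233.2]
orientation: [0.269, 0.609, 0.682, 0.302]
force: [0.6, -0.5, -3.0]
width: 35.3
finger_force: 63.3
shift tool /150: [-0.005 -0.014  0.057] n rows50: 0.17812654104304143
turn deg [-0.013 -0.058  0.015] /8 [-0.002 -0.007  0.002]
[-0.075  0.724 -0.006]
```

```bash
python3 -m jog '[[[0,0,0],[0,0,0.02],-1],[[0,0,0],[0,0,0.015],-1],[[0,0,0],[0,0,0],-1]]'
python3 -m jog '[[[0,0,0],[0,0,0.013],-1],[[0,0,0],[0,0,0],-1]]'
python3 -m jog '[[[0,0,0],[0,0,0.013],-1],[[0,0,0],[0,0,0],-1]]'
python3 - <<'E'
from hang import *
q,m=pose(0); goto(q,M=m.as_matrix()); print(observe()['wrist_torque'])
E
```

```text
time_s: 36.8
position: [703.5, -161.7, 230.3]
orientation: [0.269, 0.609, 0.682, 0.302]
force: [-0.1, -0.0, -3.6]
width: 34.9
finger_force: 63.4
time_s: 37.0
position: [704.9, -161.6, 229.1]
orientation: [0.269, 0.609, 0.682, 0.302]
force: [-0.5, 0.8, -2.8]
width: 35.3
finger_force: 63.4
time_s: 37.2
position: [706.3, -161.4, 227.8]
orientation: [0.269, 0.609, 0.682, 0.302]
force: [-0.0, -0.4, -3.3]
width: 34.9
finger_force: 63.4
shift tool /150: [-0.004 -0.017  0.   ] n rows50: 0.05234086658393834
turn deg [ 0.026 -0.034  0.028] /8 [ 0.003 -0.004  0.003]
[-0.102  0.677  0.013]
```

```bash
for i in 1; do :; done; python3 -m jog '[[[0,0,0],[0,-0.012,0.011],-1],[[0,0,0],[0,0,0],-1]]'
python3 -m jog '[[[0,0,0],[0,-0.012,0.011],-1],[[0,0,0],[0,0,0],-1]]'
python3 -m jog '[[[0,0,0],[0,-0.012,0.011],-1],[[0,0,0],[0,0,0],-1]]'
```

```text
time_s: 37.4
position: [706.3, -161.4, 225.5]
orientation: [0.269, 0.609, 0.682, 0.302]
force: [-0.1, -0.5, -3.2]
width: 35.2
finger_force: 63.5
time_s: 37.6
position: [706.5, -161.5, 225.4]
orientation: [0.27, 0.608, 0.682, 0.303]
force: [-16.7, 2.8, 11.8]
width: 34.9
finger_force: 66.3
time_s: 37.8
position: [706.6, -161.5, 225.4]
orientation: [0.271, 0.608, 0.682, 0.303]
force: [-37.6, 5.1, 27.9]
width: 35.3
finger_force: 69.5
```

Contact came along the tool axis, so the rail is against the inside top of the hook. I'll ease off and find the flap side.

```bash
python3 -m jog '[[[0,0,0],[0,0,-0.018],-1],[[0,0,0],[0,0,0],-1]]'
python3 -m jog '[[[0,0,0],[0,-0.012,0],-1],[[0,0,0],[0,0,0],-1]]'
python3 - <<'E'
from hang import *
im=imaging.get_image("side")[85:215,290:450,::-1]
im2=imaging.get_image("top")[120:250,270:430,::-1]
cv2.imwrite("pics/c5.png",cv2.resize(np.hstack([im,im2]),(800,325),interpolation=cv2.INTER_CUBIC))
q,m=pose(0); goto(q,M=m.as_matrix())
E
```

```text
time_s: 38.0
position: [704.3, -161.7, 223.0]
orientation: [0.27, 0.609, 0.682, 0.302]
force: [-8.4, 1.8, 9.7]
width: 35.3
finger_force: 65.2
time_s: 38.2
position: [703.4, -162.0, 222.1]
orientation: [0.27, 0.609, 0.682, 0.302]
force: [-6.7, -1.0, 7.8]
width: 35.1
finger_force: 64.9
shift tool /150: [-0.003  0.024 -0.011] n rows50: 0.08057961189798785
turn deg [0.12  0.002 0.04 ] /8 [0.015 0.    0.005]
```

```bash
python3 -m jog '[[[0,0,0],[0,-0.012,-0.003],-1],[[0,0,0],[0,0,0],-1]]'
python3 -m jog '[[[0,0,0],[0,-0.012,-0.002],-1],[[0,0,0],[0,0,0],-1]]'
python3 -m jog '[[[0,0,0],[0,-0.012,0],-1],[[0,0,0],[0,0,0],-1]]'
```

```text
time_s: 38.5
position: [702.2, -162.1, 221.1]
orientation: [0.27, 0.609, 0.682, 0.302]
force: [6.6, -0.4, 4.0]
width: 35.0
finger_force: 63.7
time_s: 38.7
position: [701.7, -162.2, 221.5]
orientation: [0.272, 0.608, 0.682, 0.303]
force: [17.9, 1.5, 6.3]
width: 35.2
finger_force: 63.0
time_s: 38.9
position: [701.3, -162.3, 221.7]
orientation: [0.273, 0.608, 0.681, 0.304]
force: [29.7, 3.9, 9.5]
width: 35.4
finger_force: 62.9
```

The rail sits in the corner between the hook's top and its flap. I'll relieve the load, open and check force.

```bash
python3 -m jog '[[[0,0,0],[0,0.02,0.002],-1],[[0,0,0],[0,0,0],-1],[[0,0,0],[0,0,0],-1]]'
python3 -m jog '[[[0,0,0],[0,0,0],-0.1],[[0,0,0],[0,0,0],0.05],[[0,0,0],[0,0,0],0.3],[[0,0,0],[0,0,0],0.4],[[0,0,0],[0,0,0],0.4],[[0,0,0],[0,0,0],0.4],[[0,0,0],[0,0,0],0.4],[[0,0,0],[0,0,0],0.4],[[0,0,0],[0,0,0],0.4],[[0,0,0],[0,0,0],0.4]]'
python3 - <<'E'
from hang import *
im=imaging.get_image("side")[85:215,290:450,::-1]
im2=imaging.get_image("top")[120:250,270:430,::-1]
cv2.imwrite("pics/c6.png",cv2.resize(np.hstack([im,im2]),(800,325),interpolation=cv2.INTER_CUBIC))
a=cv2.imread("pics/c5.png").astype(int);b=cv2.imread("pics/c6.png").astype(int);d=abs(a-b).sum(2)>60
ys,xs=np.nonzero(d);print(d.sum(),xs.min(),xs.max(),ys.min(),ys.max()) if d.any() else print("no change")
E
```

```text
time_s: 39.2
position: [702.1, -162.0, 221.1]
orientation: [0.271, 0.608, 0.682, 0.303]
force: [9.3, 2.6, 7.1]
width: 35.1
finger_force: 64.6
time_s: 40.2
position: [701.2, -162.0, 219.7]
orientation: [0.269, 0.609, 0.682, 0.302]
force: [0.7, -0.3, 0.2]
width: 59.7
finger_force: 0.0
7085 0 775 60 324
```

```bash
python3 -m jog '[[[0,0,0],[0,0,-0.02],0.4],[[0,0,0],[0,0,-0.04],0.4],[[0,0,0],[0,0,-0.06],0.4],[[0,0,0],[0,0,-0.08],0.4],[[0,0,0],[0,0,-0.1],0.4],[[0,0,0],[0,0,-0.1],0.4],[[0,0,0],[0,0,-0.15],0.4],[[0,0,0],[0,0,-0.2],0.4],[[0,0,0],[0,0,-0.2],0.4],[[0,0,0],[0,0,-0.2],0.4]]'
python3 -m jog '[[[0,0,0],[0,0,0],0.4],[[0,0,0],[0,0,0],0.4],[[0,0,0],[0,0,0],0.4],[[0,0,0],[0,0,0],0.4],[[0,0,0],[0,0,0],0.4],[[0,0,0],[0,0,0],0.4],[[0,0,0],[0,0,0],0.4],[[0,0,0],[0,0,0],0.4],[[0,0,0],[0,0,0],0.4],[[0,0,0],[0,0,0],0.4],[[0,0,0],[0,0,0],0.4],[[0,0,0],[0,0,0],0.4]]'
python3 - <<'E'
from h import *
im=imaging.get_image("side")[80:280,190:450,::-1]
im2=imaging.get_image("top")[110:310,180:440,::-1]
cv2.imwrite("pics/c7.png",cv2.resize(np.hstack([im,im2]),(800,308),interpolation=cv2.INTER_CUBIC))
E
```

```text
time_s: 41.3
position: [572.7, -176.4, 337.3]
orientation: [0.27, 0.609, 0.682, 0.302]
force: [-0.5, 0.9, 0.3]
width: 59.8
finger_force: 0.0
time_s: 42.5
position: [574.4, -176.5, 335.7]
orientation: [0.269, 0.609, 0.682, 0.302]
force: [0.8, -0.5, -0.3]
width: 60.2
finger_force: 0.0
```

View pics/c7.png

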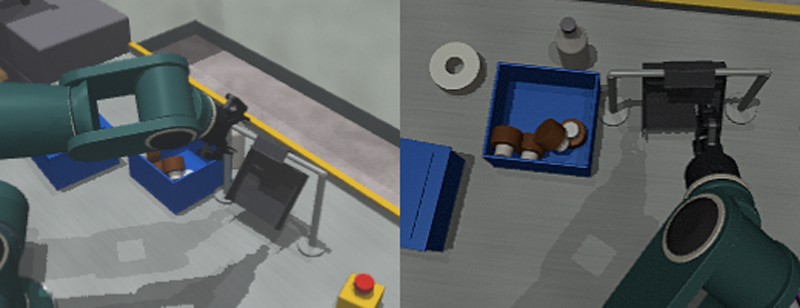

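The tray hangs by its hook over the rail, with the hook at (690,75) in the top panel. All four jars are in the open crate at about (540,138), and the lid, bottle and reel have not moved. Handing in.

```bash
python3 -c "
from rig import close_job
print(close_job())"
```

```text
the job is handed in; nothing more can be done
None
```

I tipped all four jars from the grey tray into the open crate and hung the empty tray by its hook on the rail, with the lid, bottle and reel undisturbed. I handed the job in at about 43 s, with one possible concern: joint 2 once read -0.831 rad, right at its stated -0.83 limit.

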